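# Turn the burner head onto its pin and press it home

### The job

The round burner head of the small gas hob was put back turned the wrong way and sits high. With the fingertips, push its red rib round until the notch in its rim stands over the white pin, then press the middle of the head gently straight down until it is fully home and level on the hob, and take the hand away. Never lift, tip or squeeze the head, and leave everything else on the worktop where it stands.

Things in the scene. Friction and masses are not known exactly. Their poses are not given: they have to be found in the camera images.
- hob: Fixed steel single-burner gas hob, 220 (x) x 230 (y) x 60 mm high, with a black control knob on its front. Origin: on the worktop under the burner's centre line. Its x axis points from the front to the back, z up. A fixed 27 mm post on the centre line guides the burner head.
- hob_pin (a point): Rounded tip of the fixed white locating pin, 8 mm thick, 54 mm from the burner's centre toward the hob's front (-x of the hob), tip 79.5 mm above the worktop. Most of it hides under the head until the notch is over it; a white block (14 mm wide, 18 mm long) stands just outside it, seen beside the head from above, on the line from the burner's centre through the pin.
- hob_seat (a point): Point on the burner's centre line, 72 mm above the worktop: where the origin of the burner head lies when fully home.
- burner_head: Loose burner head, about 220 g: aluminium ring 110 mm across and 20 mm high, black cap 86 mm across on top (cap top 25 mm above the underside). Origin: centre of the underside, at z = 82 mm at the start. x axis: toward the red rib, the notch lies on the other end; z up. Notch over pin when its x axis points along the hob's x axis; then it can go 10 mm down; pressed elsewhere it tips on the pin.
- head_notch (a point): Point in the notch of the burner head, 54 mm from its centre, at its underside. The notch is cut through the ring's full height from the rim (55 mm) in to 42 mm from the centre, about 18 mm wide at the rim, so the pin enters within about 0.08 rad of the right angle.
- head_rib (a point): Middle of the red rib that stands upright on the black cap: 22 mm long radially (19 to 41 mm from the centre), 6 mm thick, 14 mm high above the cap (this point is 7 mm above the cap). Push on its flat sides with about 0.5 to 1 N: the head turns easily either way, with 1 to 1.5 mm of play on its post, and stays where it is left.
- head_top (a point): Centre of the black cap's top face, where to press: 107 mm above the worktop at the start, 97 mm when home.
- collar (a joint): How far the brass collar (68 mm across) under the burner head is pushed down: 0 m at the start, 0.010 m fully down. It carries the head, gives way under a press of about 5 N (rub of the collar 7 N, less the head's weight), more when pressed fast (40 N s/m), and stays where it is pushed; it does not spring back.
- can: Upright drink can, 66 mm across, 168 mm high, left of the hob; origin at the centre of its underside. Leave it alone.
- spice: Spice jar with a yellow cap, 42 mm across, 96 mm high; origin at the centre of its underside. Leave it alone.
- orange_pot: Orange screw pot, 66 mm across, 62 mm high, right of the hob; origin at the centre of its underside. Leave it alone.
- steel_cup: Steel cup, 80 mm across, 103 mm high, left of the hob; origin at the centre of its underside. Leave it alone.
- bowl_w: White bowl, 125 mm across, 56 mm high, behind the hob; origin at the centre of its underside. Leave it alone.
- pan_support: The hob's heavy black wire pan support (it does not move), 164 mm across and 29 mm high, laid aside at the right; origin at its centre on the worktop. Leave it alone.

How it is judged:
By the outcome, as a careful person would: the job done as asked, in the order asked, and still so for the second after the job is handed in, with the robot touching nothing.
It also fails if it takes over 64 s, if anything falls off the work surface, if the arm or the gripper's body presses on something with over 40 N, if the wrist force passes 120 N, or if a joint passes its speed limit or range.

### The arm

A 7-joint arm with a two-finger parallel gripper is mounted at the origin on the work surface; the furniture and walls round the work are solid. World frame = base frame: x ahead of the robot, y to its left, z up, the work surface at z = 0. Lengths are in m, angles in rad, forces in N, time in s.
With the tool pointing down it reaches from about 0.35 to 0.9 m from the base axis. Payload 8.1 kg.
Tool frame: the origin (TCP) lies between the finger pads; the fingertips stand 17 mm ahead of it and the grasp point (between the pads) lies 2 mm behind it (robot.tips_ahead is the distance from the TCP to the fingertips, in m); z points along the fingers, y is the line along which they close (so a half turn about z gives the same grasp; the last joint's range is limited). The gripper opens to 92 mm and grips with 3 to 60 N. Pads are 19 mm wide; open, the fingers measure 130 mm over their backs; the gripper's body (75 mm by 190 mm) begins 47 mm behind the grasp point.
Start: joints at [-0.103, 0.434, 0.025, 1.573, -0.012, 1.134, -0.075], TCP at [0.625, -0, 0.244] pointing down, gripper open.
Joint ranges: [-2.62, 2.62], [-0.44, 2.09], [-1.27, 1.32], [0.08, 2.57], [-1.32, 4.46], [0.12, 2], [-2.74, 2.74]. Speed limits (rad/s): [2.22, 2.22, 3.01, 3.01, 3.14, 3.14, 3.14].

### API

Orientations are given as a 3x3 rotation matrix whose columns are the frame's x, y, z axes.
In Python, from plant import telemetry, imaging, workorder, robot gives the robot as it stands.
- The arm moves only by the tool step_arm, never from a script. Its argument "rows" is a list of rows, each a list of 3 entries, a list of its own where there are three numbers: the shift along the tool's x, y, z in units of 25 mm (1.0 is 25 mm), then the turn, a rotation vector about the tool's x, y, z in units of 10 degrees (1.0 is 10 degrees), then the closure, from 0 (fully open) to 1 (shut). In form: [[[dx, dy, dz], [rx, ry, rz], jaw], ...]. A call has 1 to 10 rows; each row is the pose to reach, as a shift and turn from the pose commanded when the call began, along the tool's axes at that moment; what a row does not reach only later rows make up. A row lasts 1/8 s, in which the tool goes at most 62.5 mm and 10.7 degrees, less where a joint would pass 70% of its speed; a pose out of reach is approached as far as the arm can. A call with a gripper value outside its range is refused whole. The fingers move at their own pace and stop on an object; the grip force is fixed at half the most. Time passes only in rows, so rows that repeat a pose let the fingers close. It gives the time, the measured TCP pose, the force, the opening and the grip force at its end, in the units of the state.
- telemetry.read_state(): the state, without advancing time (a new reading comes with each control period).
- imaging.camera(name): name is "scene" or "side" or "wrist"; returns a dict with "image" (420x560x3 uint8, blue, green, red), "range_z" (420x560 float32, m along the optical axis (not along the pixel's ray), 0 where there is no reading), "fx", "fy", "cx", "cy" (pixels), "T" (4x4, takes a point from camera to world coordinates). Camera axes: x right, y down, z forward; pixel columns grow to the right and rows downward; lengths in m; the calibration is good to about 2 mm. A picture is of the moment at which its call begins.
- workorder.job_done(): hands the job in; it is judged then, once.
Trained networks look in a picture, given as the dict that the camera call returned (one of the last four; its "shot" number tells which), for a name from the list of things; names that differ only in an ending like _2 or _b are one class to them, and where a whole thing is asked for, a point or a joint stands for the part that bears it (a point fixed in the world has none). Each returns a list of dicts, best first, with "p" (0 to 1); they miss things now and then, are a little off and sometimes report something else, mostly with a low value. They report only what shows in the picture. A call takes as long as a camera call.
- imaging.boxes_of(picture, label): "xy" ([column, row] in pixels, amid what is visible of it).
- imaging.regions_of(picture, label): "mask" (420x560 bool, what is visible of it) and "xy" ([column, row] in pixels, amid what is visible of it).
- imaging.pinpoint(picture, label): "xy" ([column, row] in pixels: a listed point, or the origin of a listed thing).
The state is a dict: "t": time; "q": joint angles; "joint_velocities": joint speeds; "joint_efforts": joint torques, N m; "eef_pos": TCP position; "eef_rot": TCP orientation; "wrist_force": force on the tool from outside, world axes, zero at the start; "ft_torque": the same for the moment, N m; "width": finger opening in m; "gripper_force": force on a finger pad.
Only numpy, scipy, OpenCV 4.12 (cv2) and the standard library are available. Lean on these libraries where they do the work, as an engineer would, in place of code of your own. Each camera call takes 0.05 s, during which the arm holds its last target. There are 200 camera calls.

## Working session

There is one attempt and no reset: what is moved stays moved. The work goes in short steps, Python scripts to look and compute and a tool call to move; the robot and the scene stay as the last step left them, time stands still between calls to the robot, and variables do not carry over. Pictures are saved under pics/ and viewed, at most 10 in all, crops included, and the job is handed in when it is done.

Besides the shell and the picture viewer there is one more tool, called after "Request:" as name(argument=value, ...), one argument or row to a line, values as JSON. step_arm: Moves the arm, as the interface text tells. Its arguments: {"type":"object","properties":{"rows":{"type":"array","items":{"type":"array"}}},"required":["rows"]}

```bash
mkdir -p pics
cat > h.py <<'E'
from plant import telemetry, imaging, workorder, robot
import numpy as np, cv2
def world(p,xy,z=None):
    T=p["T"];u,v=xy
    d=np.array([(u-p["cx"])/p["fx"],(v-p["cy"])/p["fy"],1.0])
    if z is None:
        c=p["range_z"][int(v)-1:int(v)+2,int(u)-1:int(u)+2];s=np.median(c)
    else:
        s=(z-T[2,3])/(T[:3,:3]@d)[2]
    return T[:3,:3]@(d*s)+T[:3,3]
E
python3 - <<'E'
from h import *
print(telemetry.read_state())
ims=[]
for c in ["scene","side"]:
    p=imaging.camera(c); cv2.imwrite(f"pics/{c}0.png",p["image"])
    for n,z in [("hob_pin",.0795),("hob_seat",.072),("burner_head",.082),("head_notch",.082),("head_rib",.114),("head_top",.107)]:
        for r in imaging.pinpoint(p,n)[:2]:
            print(c,n,round(r["p"],2),np.round(r["xy"]),world(p,r["xy"],z).round(4),world(p,r["xy"]).round(4))
E
```

```text
{'t': 0.0, 'q': array([-0.1025881 ,  0.43522346,  0.02500971,  1.57409074, -0.01158758,
        1.13401109, -0.07509382]), 'joint_velocities': array([-0.00049281, -0.00124874,  0.00047263,  0.00217907, -0.00025568,
       -0.00115362,  0.00089679]), 'joint_efforts': array([ 3.89017032e-04, -6.67853522e+01,  9.84863900e-01, -3.14464223e+01,
       -6.05165795e-02,  4.27553023e-02,  1.12382318e-04]), 'eef_pos': array([ 6.24514217e-01, -8.76541393e-05,  2.42947558e-01]), 'eef_rot': array([[ 1.03387614e-04,  9.99998749e-01, -1.57867924e-03],
       [ 9.99999980e-01, -1.03656761e-04, -1.70407855e-04],
       [-1.70571283e-04, -1.57866159e-03, -9.99998739e-01]]), 'wrist_force': array([ 0.35942317, -0.3852892 , -1.32645598]), 'ft_torque': array([ 0.01677831, -0.02570604,  0.02034729]), 'gripper_force': 0.0, 'width': 0.09197807821660005}
scene hob_pin 0.62 [241. 231.] [ 0.4798 -0.0282  0.0795] [ 0.4949 -0.0191  0.0623]
scene hob_seat 0.72 [234. 210.] [0.5661 0.0503 0.072 ] [0.5357 0.0312 0.104 ]
scene hob_seat 0.61 [241. 221.] [ 0.5264 -0.0013  0.072 ] [ 0.4951 -0.0202  0.1062]
scene burner_
[... 292 characters left out ...]
4 ] [ 0.4999 -0.021   0.108 ]
scene head_top 0.96 [243. 214.] [ 0.5269 -0.0078  0.107 ] [ 0.5289 -0.0066  0.1049]
side hob_seat 0.76 [260. 212.] [ 5.329e-01 -5.000e-04  7.200e-02] [ 0.5333 -0.0483  0.099 ]
side hob_seat 0.64 [266. 233.] [ 0.5498 -0.1309  0.072 ] [ 0.55   -0.1078  0.0575]
side burner_head 0.63 [258. 214.] [ 0.5277 -0.0279  0.082 ] [ 0.5281 -0.0547  0.0972]
side head_notch 0.93 [268. 202.] [0.5629 0.0532 0.082 ] [0.5623 0.0127 0.1036]
side head_notch 0.4 [260. 207.] [0.5333 0.019  0.082 ] [ 0.5336 -0.0194  0.103 ]
side head_rib 0.76 [253. 206.] [ 0.5134 -0.0308  0.114 ] [ 0.5134 -0.0289  0.113 ]
side head_top 0.55 [256. 205.] [ 0.5219 -0.0137  0.107 ] [ 0.5219 -0.0084  0.1042]
```

Run:
```python
from h import *
p=imaging.camera("wrist"); s=cv2.imread("pics/scene0.png")
cv2.imwrite("pics/w0.png",p["image"]);
cv2.imwrite("pics/s0b.png",cv2.resize(s[130:310,120:380],(780,540)))
for n,z in [("hob_pin",.0795),("hob_seat",.072),("burner_head",.082),("head_notch",.107),("head_rib",.114),("head_top",.107)]:
    for r in imaging.pinpoint(p,n)[:2]:
        print(n,round(r["p"],2),np.round(r["xy"]),world(p,r["xy"],z).round(4),world(p,r["xy"]).round(4))
```

```text
hob_pin 0.76 [130. 214.] [ 0.4778 -0.0217  0.0795] [ 0.491  -0.0122  0.1069]
burner_head 0.6 [172. 204.] [ 0.5209 -0.0108  0.082 ] [ 0.5294 -0.003   0.1068]
head_notch 0.85 [205. 149.] [0.5615 0.0447 0.107 ] [0.5511 0.0381 0.0614]
head_rib 0.57 [148. 234.] [ 0.5078 -0.0286  0.114 ] [ 0.5109 -0.0256  0.1213]
head_top 0.66 [169. 202.] [ 0.5272 -0.0012  0.107 ] [ 0.5273 -0.001   0.1074]
head_top 0.55 [443. 166.] [0.7611 0.0307 0.107 ] [0.8074 0.0125 0.0128]
```

View pics/w0.png

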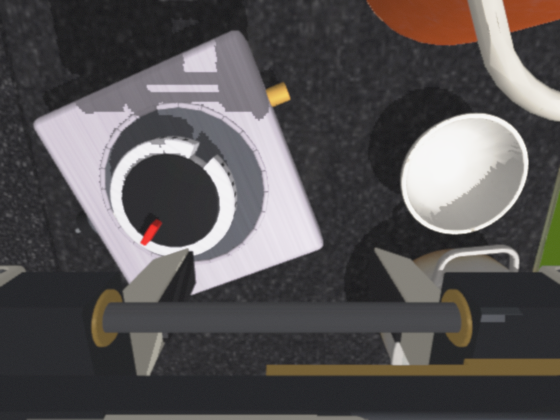

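View pics/s0b.png

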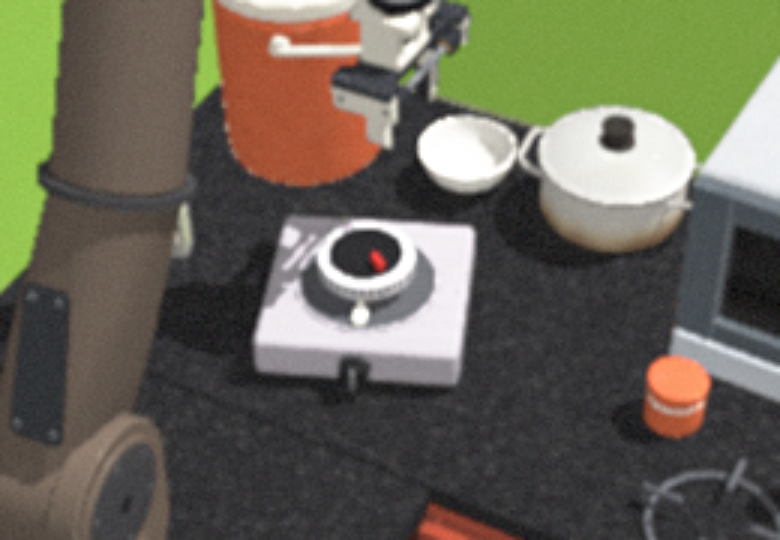

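The wrist view shows the head's cap at about (172,200), the red rib at (151,232) pointing toward the lower left, the notch at (205,150), and the hob with yaw of about 22°. In the scene view the white block is at the hob's front, in the crop at (358,315). The rib therefore has to turn about +148° counter-clockwise. Next I'll measure the centre and yaw accurately.

```bash
cat >> h.py <<'E'
def cloud(p):
    v,u=np.mgrid[0:420,0:560];r=p["range_z"].astype(float)
    P=np.stack([(u-p["cx"])/p["fx"]*r,(v-p["cy"])/p["fy"]*r,r],-1)@p["T"][:3,:3].T+p["T"][:3,3]
    P[r<=0]=np.nan
    return P
def circ(P):
    a=np.c_[2*P[:,:2],np.ones(len(P))];s=np.linalg.lstsq(a,(P[:,:2]**2).sum(1),rcond=None)[0]
    return s[:2],np.sqrt(s[2]+s[:2]@s[:2])
def measure(p,c0):
    """head centre (cap outline), rib angle, hob yaw & centre from the hob edges"""
    P=cloud(p);d=np.hypot(P[...,0]-c0[0],P[...,1]-c0[1]);z=P[...,2];im=p["image"].astype(int)
    out={}
    dark=(im.max(2)<90)&(d<.05)&(z>.09)&(z<.112)
    m=cv2.morphologyEx(dark.astype(np.uint8),cv2.MORPH_CLOSE,np.ones((9,9)))
    cs=max(cv2.findContours(m,0,1)[0],key=cv2.contourArea)
    h=cv2.convexHull(cs)[:,0]
    zt=np.nanmedian(z[dark]);Q=np.array([world(p,x,zt) for x in h])
    out["cap"]=circ(Q);out["capz"]=zt
    red=(im[...,2]>120)&(im[...,1]<70)&(im[...,0]<70)&(d<.06)&(z>.09)
    R=P[red];top=R[R[:,2]>np.nanmax(R[:,2])-.005] if len(R) else R
    out["rib"]=(R.mean(0),len(R),top.mean(0),np.percentile(R[:,2],[5,95]))
    c=out["cap"][0];out["rib_ang"]=[np.degrees(np.arctan2(*(x-c)[::-1])) for x in (R.mean(0)[:2],top.mean(0)[:2])]
    hob=(abs(z-.06)<.006)&(d<.18)
    hp=P[hob][:,:2].astype(np.float32)
    out["hob"]=cv2.minAreaRect(hp)
    return out
E
python3 - <<'E'
from h import *
p=imaging.camera("wrist")
for k,v in measure(p,np.array([.527,-.003])).items(): print(k,v)
print("cam",p["T"][:3,3])
for n in ["can","spice","steel_cup","orange_pot","bowl_w"]:
    for c in ["scene","side","wrist"]:
        q=imaging.camera(c)
        for r in imaging.pinpoint(q,n)[:1]: print(n,c,round(r["p"],2),np.round(r["xy"]),world(q,r["xy"],0).round(3))
E
```

```text
cap (array([ 0.52814669, -0.0007392 ]), np.float64(0.04174972382046368))
capz 0.10715976360435747
rib (array([ 0.51269974, -0.02382297,  0.11872665]), 202, array([ 0.51206981, -0.0243234 ,  0.12085775]), array([0.1095859 , 0.12205215]))
rib_ang [np.float64(-123.78921555217207), np.float64(-124.28147707883836)]
hob ((0.5269178748130798, -0.0014246851205825806), (0.2210497111082077, 0.2278790920972824), 21.55750274658203)
cam [0.62444837 0.08449101 0.38512489]
can side 0.6 [227. 192.] [0.4   0.303 0.   ]
spice scene 0.64 [178. 211.] [0.534 0.276 0.   ]
spice side 0.83 [259. 196.] [0.53  0.259 0.   ]
spice wrist 0.39 [182. 195.] [ 0.506 -0.025 -0.   ]
steel_cup side 0.86 [247. 183.] [0.48  0.378 0.   ]
orange_pot scene 0.91 [340. 266.] [ 0.555 -0.363  0.   ]
orange_pot side 0.88 [268. 306.] [ 0.55 -0.38  0.  ]
bowl_w scene 0.65 [277. 192.] [ 0.803 -0.004 -0.   ]
bowl_w wrist 0.64 [440. 166.] [0.81 0.01 0.  ]
```

Request:
step_arm(
  rows=[
    [[-0.3,-1.2,0.8],[0,0,0.9],0.67],
    [[-0.6,-2.4,1.6],[0,0,1.7],0.67],
    [[-0.8,-3.4,2.3],[0,0,2.6],0.67],
    [[-1.03,-4.2,2.8],[0,0,3.2],0.67],
    [[-1.03,-4.56,3.2],[0,0,3.42],0.67],
    [[-1.03,-4.56,3.3],[0,0,3.42],0.67],
    [[-1.03,-4.56,3.3],[0,0,3.42],0.67],
  ],
)

```text
t: 3.48
eef_pos: [0.512, -0.0254, 0.1614]
eef_rot: [[0.561, 0.828, 0.001], [0.828, -0.561, 0.0], [0.001, 0.001, -1.0]]
wrist_force: [-0.2, 0.4, 1.0]
width: 0.0311
gripper_force: 0.0
```

Run:
```python
from h import *
s=telemetry.read_state();print(s["t"],s["eef_pos"],s["eef_rot"].round(4),s["width"],s["wrist_force"])
print(np.degrees(np.arctan2(s["eef_rot"][1,0],s["eef_rot"][0,0])))
p=imaging.camera("wrist");cv2.imwrite("pics/w1.png",p["image"])
```

```text
3.475 [ 0.51203284 -0.02542855  0.16144629] [[ 5.605e-01  8.281e-01  9.000e-04]
 [ 8.281e-01 -5.605e-01  1.000e-04]
 [ 6.000e-04  7.000e-04 -1.000e+00]] 0.031080925561977606 [-0.23609439  0.42821906  1.02737749]
55.907830124774684
```

View pics/w1.png

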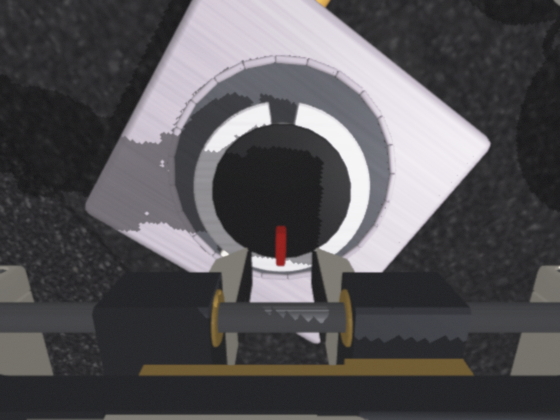

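The rib at (281,245) is centred between the fingertips at about x=245 and x=315, and the notch is at (283,112). I'll go down beside the rib.

Request:
step_arm(
  rows=[
    [[0,0,0.5],[0,0,0],0.67],
    [[0,0,0.9],[0,0,0],0.67],
    [[0,0,1.2],[0,0,0],0.67],
    [[0,0,1.34],[0,0,0],0.67],
    [[0,0,1.34],[0,0,0],0.67],
  ],
)

```text
t: 4.15
eef_pos: [0.5109, -0.0258, 0.1275]
eef_rot: [[0.562, 0.827, -0.0], [0.827, -0.562, -0.0], [-0.0, -0.0, -1.0]]
wrist_force: [-0.2, 0.3, 0.7]
width: 0.0303
gripper_force: 0.0
```

```bash
cat >> h.py <<'E'
from scipy.spatial.transform import Rotation as Ro
C=np.array([.5275,-.001])
def arc(th0,th1,n,adv,z,r=.030):
    """rows: tool carried round C, rib angle th (deg); adv = lead of TCP ahead of the rib, m"""
    s=telemetry.read_state();R=s["eef_rot"];p=s["eef_pos"]
    for th in np.linspace(th0,th1,n+1)[1:]:
        a=np.radians(th);rr=np.array([np.cos(a),np.sin(a)]);t=np.array([-rr[1],rr[0]])
        q=np.r_[C+r*rr+adv*t,z]
        x=-np.r_[rr,0];Rt=np.c_[x,np.cross([0,0,-1],x),[0,0,-1]]
        print(list((R.T@(q-p)/.025).round(2)),list((np.degrees(Ro.from_matrix(R.T@Rt).as_rotvec())/10).round(2)))
E
python3 - <<'E'
from h import *
s=telemetry.read_state();print(s["t"],s["eef_pos"],s["wrist_force"],s["width"])
arc(-124.2,-64.2,10,.0125,.128)
E
```

```text
4.15 [ 0.51091287 -0.02580296  0.12748815] [-0.17089198  0.25474105  0.71668281] 0.03033306237048123
[np.float64(0.05), np.float64(0.61), np.float64(-0.02)] [np.float64(-0.0), np.float64(0.0), np.float64(-0.6)]
[np.float64(0.12), np.float64(0.73), np.float64(-0.02)] [np.float64(-0.0), np.float64(0.0), np.float64(-1.2)]
[np.float64(0.21), np.float64(0.84), np.float64(-0.02)] [np.float64(-0.0), np.float64(0.0), np.float64(-1.8)]
[np.float64(0.3), np.float64(0.94), np.float64(-0.02)] [np.float64(-0.0), np.float64(0.0), np.float64(-2.4)]
[np.float64(0.4), np.float64(1.02), np.float64(-0.02)] [np.float64(-0.0), np.float64(0.0), np.float64(-3.0)]
[np.float64(0.52), np.float64(1.1), np.float64(-0.02)] [np.float64(-0.0), np.float64(0.0), np.float64(-3.6)]
[np.float64(0.64), np.float64(1.17), np.float64(-0.02)] [np.float64(-0.0), np.float64(0.0), np.float64(-4.2)]
[np.float64(0.76), np.float64(1.22), np.float64(-0.02)] [np.float64(-0.0), np.float64(0.0), np.float64(-4.8)]
[np.float64(0.89), np.float64(1.26), np.float64(-0.02)] [np.float64(-0.0), np.float64(0.0), np.float64(-5.4)]
[np.float64(1.03), np.float64(1.28), np.float64(-0.02)] [np.float64(-0.0), np.float64(0.0), np.float64(-6.0)]
```

Request:
step_arm(
  rows=[
    [[0,0.25,0],[0,0,0],0.67],
    [[0,0.42,0],[0,0,0],0.67],
    [[0.05,0.6,0],[0,0,-0.6],0.67],
    [[0.12,0.72,0],[0,0,-1.2],0.67],
    [[0.2,0.83,0],[0,0,-1.8],0.67],
    [[0.3,0.93,0],[0,0,-2.4],0.67],
    [[0.4,1.01,0],[0,0,-3.0],0.67],
    [[0.51,1.09,0],[0,0,-3.6],0.67],
    [[0.63,1.15,0],[0,0,-4.2],0.67],
    [[0.76,1.2,0],[0,0,-4.8],0.67],
  ],
)

```text
t: 5.4
eef_pos: [0.5461, -0.0279, 0.1278]
eef_rot: [[-0.241, 0.971, -0.001], [0.971, 0.241, -0.001], [-0.0, -0.001, -1.0]]
wrist_force: [-2.7, -1.1, 1.9]
width: 0.0302
gripper_force: 1.6
```

Run:
```python
from h import *
s=telemetry.read_state();print(s["t"],s["eef_pos"],s["wrist_force"],s["width"],s["q"][6])
p=imaging.camera("wrist");cv2.imwrite("pics/w2.png",p["image"])
a=np.degrees(np.arctan2(s["eef_rot"][1,0],s["eef_rot"][0,0]));print(a)
arc(-76.2,-26.2,10,.0122,.128)
```

```text
5.4 [ 0.54606597 -0.02785121  0.12777837] [-2.67362042 -1.13509984  1.89354935] 0.03023864558831494 0.15251390655504857
103.9397161955449
[np.float64(0.06), np.float64(0.1), np.float64(-0.01)] [np.float64(-0.0), np.float64(0.0), np.float64(-0.46)]
[np.float64(0.11), np.float64(0.2), np.float64(-0.01)] [np.float64(-0.0), np.float64(0.0), np.float64(-0.96)]
[np.float64(0.18), np.float64(0.29), np.float64(-0.01)] [np.float64(-0.0), np.float64(0.0), np.float64(-1.46)]
[np.float64(0.25), np.float64(0.38), np.float64(-0.01)] [np.float64(-0.0), np.float64(0.0), np.float64(-1.96)]
[np.float64(0.33), np.float64(0.46), np.float64(-0.01)] [np.float64(-0.0), np.float64(0.0), np.float64(-2.46)]
[np.float64(0.41), np.float64(0.54), np.float64(-0.01)] [np.float64(-0.0), np.float64(0.0), np.float64(-2.96)]
[np.float64(0.5), np.float64(0.6), np.float64(-0.01)] [np.float64(-0.0), np.float64(0.0), np.float64(-3.46)]
[np.float64(0.6), np.float64(0.66), np.float64(-0.01)] [np.float64(-0.0), np.float64(0.0), np.float64(-3.96)]
[np.float64(0.7), np.float64(0.71), np.float64(-0.01)] [np.float64(-0.0), np.float64(0.0), np.float64(-4.46)]
[np.float64(0.81), np.float64(0.75), np.float64(-0.01)] [np.float64(-0.0), np.float64(0.0), np.float64(-4.96)]
```

View pics/w2.png

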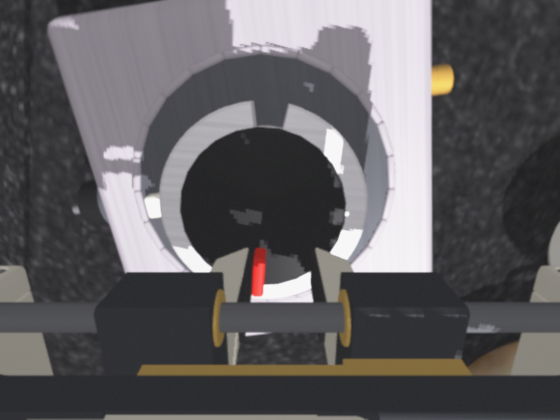

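The head is following: the rib is at (259,270) against the left fingertip, the notch is at (270,112), and the white block is at (153,205). I'll continue the arc.

Request:
step_arm(
  rows=[
    [[0.05,0.1,0],[0,0,-0.5],0.67],
    [[0.1,0.2,0],[0,0,-1.0],0.67],
    [[0.17,0.29,0],[0,0,-1.5],0.67],
    [[0.24,0.38,0],[0,0,-2.0],0.67],
    [[0.32,0.46,0],[0,0,-2.5],0.67],
    [[0.4,0.54,0],[0,0,-3.0],0.67],
    [[0.49,0.6,0],[0,0,-3.5],0.67],
    [[0.59,0.66,0],[0,0,-4.0],0.67],
    [[0.69,0.71,0],[0,0,-4.5],0.67],
    [[0.8,0.75,0],[0,0,-5.0],0.67],
  ],
)

```text
t: 6.7
eef_pos: [0.5601, -0.0039, 0.1278]
eef_rot: [[-0.897, 0.441, -0.0], [0.441, 0.897, -0.001], [-0.0, -0.001, -1.0]]
wrist_force: [-0.7, -1.7, 1.5]
width: 0.0306
gripper_force: 1.0
```

Run:
```python
from h import *
s=telemetry.read_state();print(s["t"],s["eef_pos"],s["wrist_force"],s["width"],s["q"][6])
p=imaging.camera("wrist")
a=np.degrees(np.arctan2(s["eef_rot"][1,0],s["eef_rot"][0,0]));print(a-180)
try: 
  m=measure(p,C); print(m["cap"],m["rib"],m["rib_ang"])
except Exception as e: print(e)
arc(a-180,10,8,.0122,.128)
```

```text
6.7 [ 0.56005202 -0.00388709  0.12779741] [-0.69031654 -1.74194863  1.45608383] 0.030626571601960282 0.8545857346069334
-26.195881527590387
(array([5.27836206e-01, 3.57268100e-05]), np.float64(0.0416939684300789)) (array([ 0.55041722, -0.01216185,  0.11927237]), 425, array([ 0.55159629, -0.01299391,  0.12116434]), array([0.11162935, 0.12204218])) [np.float64(-28.376562316807703), np.float64(-28.73962548327274)]
[np.float64(0.06), np.float64(0.09), np.float64(-0.01)] [np.float64(-0.0), np.float64(0.0), np.float64(-0.43)]
[np.float64(0.1), np.float64(0.18), np.float64(-0.01)] [np.float64(-0.0), np.float64(0.0), np.float64(-0.88)]
[np.float64(0.16), np.float64(0.27), np.float64(-0.01)] [np.float64(-0.0), np.float64(0.0), np.float64(-1.33)]
[np.float64(0.22), np.float64(0.35), np.float64(-0.01)] [np.float64(-0.0), np.float64(0.0), np.float64(-1.78)]
[np.float64(0.29), np.float64(0.42), np.float64(-0.01)] [np.float64(-0.0), np.float64(0.0), np.float64(-2.24)]
[np.float64(0.37), np.float64(0.49), np.float64(-0.01)] [np.float64(-0.0), np.float64(0.0), np.float64(-2.69)]
[np.float64(0.45), np.float64(0.56), np.float64(-0.01)] [np.float64(-0.0), np.float64(0.0), np.float64(-3.14)]
[np.float64(0.53), np.float64(0.61), np.float64(-0.01)] [np.float64(-0.0), np.float64(0.0), np.float64(-3.59)]
```

Request:
step_arm(
  rows=[
    [[0.04,0.09,0],[0,0,-0.45],0.67],
    [[0.09,0.18,0],[0,0,-0.9],0.67],
    [[0.15,0.27,0],[0,0,-1.35],0.67],
    [[0.21,0.35,0],[0,0,-1.8],0.67],
    [[0.28,0.42,0],[0,0,-2.25],0.67],
    [[0.36,0.49,0],[0,0,-2.7],0.67],
    [[0.44,0.55,0],[0,0,-3.15],0.67],
    [[0.52,0.61,0],[0,0,-3.6],0.67],
  ],
)

```text
t: 7.75
eef_pos: [0.5553, 0.0156, 0.1278]
eef_rot: [[-0.986, -0.169, 0.0], [-0.169, 0.986, -0.001], [-0.0, -0.001, -1.0]]
wrist_force: [0.7, -3.0, 0.1]
width: 0.0305
gripper_force: 1.0
```

Run:
```python
from h import *
s=telemetry.read_state();print(s["t"],s["eef_pos"],s["wrist_force"],s["width"],s["q"][6])
p=imaging.camera("wrist");cv2.imwrite("pics/w3.png",p["image"])
a=np.degrees(np.arctan2(s["eef_rot"][1,0],s["eef_rot"][0,0]));print(a-180)
m=measure(p,C); print(m["cap"],m["rib_ang"],m["hob"])
for n,z in [("hob_pin",.0795),("head_notch",.082),("head_rib",.114)]:
    for r in imaging.pinpoint(p,n)[:2]:
        w=world(p,r["xy"],z);print(n,round(r["p"],2),np.round(r["xy"]),w.round(4),np.degrees(np.arctan2(*(w[:2]-C)[::-1])))
arc((a+180)%360-0,(22),4,.0122,.128)
```

```text
7.75 [0.55525925 0.01561798 0.12780886] [ 0.72446464 -3.02361456  0.09779892] 0.030534996685080026 1.3534888644015879
-350.2775472503238
(array([5.27219162e-01, 5.03237479e-05]), np.float64(0.04184123949247277)) [np.float64(7.891257244001508), np.float64(7.705459348422998)] ((0.5203805565834045, -0.00494462251663208), (0.2044033706188202, 0.22711877524852753), 21.388277053833008)
hob_pin 0.74 [238. 101.] [ 0.4768 -0.0214  0.0795] -158.04004469306068
head_rib 0.65 [256. 272.] [0.5589 0.003  0.114 ] 7.263260694644617
[np.float64(0.04), np.float64(0.07), np.float64(-0.01)] [np.float64(-0.0), np.float64(0.0), np.float64(-0.32)]
[np.float64(0.07), np.float64(0.13), np.float64(-0.01)] [np.float64(-0.0), np.float64(0.0), np.float64(-0.63)]
[np.float64(0.1), np.float64(0.19), np.float64(-0.01)] [np.float64(-0.0), np.float64(0.0), np.float64(-0.93)]
[np.float64(0.14), np.float64(0.25), np.float64(-0.01)] [np.float64(-0.0), np.float64(0.0), np.float64(-1.24)]
```

View pics/w3.png

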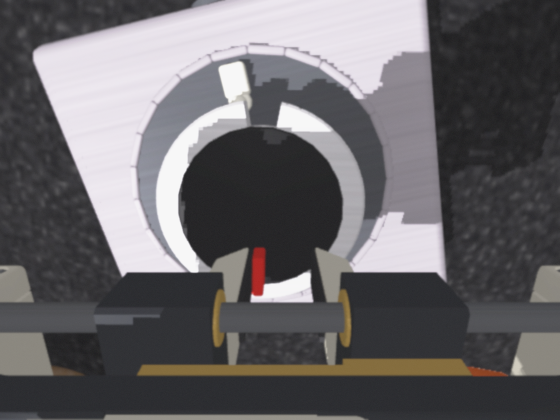

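The notch at (263,112) is just short of the white block and pin at (238,85)–(240,100). The rib is at 7.8° and the target is 21.6°, so 13.8° is left.

Request:
step_arm(
  rows=[
    [[0.03,0.07,0],[0,0,-0.35],0.67],
    [[0.06,0.14,0],[0,0,-0.7],0.67],
    [[0.1,0.2,0],[0,0,-1.05],0.67],
    [[0.14,0.26,0],[0,0,-1.38],0.67],
    [[0.14,0.26,0],[0,0,-1.38],0.67],
  ],
)

```text
t: 8.57
eef_pos: [0.5506, 0.022, 0.1278]
eef_rot: [[-0.917, -0.398, 0.0], [-0.398, 0.917, -0.0], [-0.0, -0.0, -1.0]]
wrist_force: [-0.8, -1.6, 0.9]
width: 0.0305
gripper_force: 0.6
```

```bash
cat > chk.py <<'E'
from h import *
import sys
s=telemetry.read_state();print(s["t"],s["eef_pos"],s["wrist_force"],s["width"])
p=imaging.camera("wrist");cv2.imwrite("pics/%s.png"%sys.argv[1],p["image"])
a=np.degrees(np.arctan2(s["eef_rot"][1,0],s["eef_rot"][0,0]));print(a+180)
m=measure(p,C); print(m["cap"],m["capz"],m["rib_ang"],m["hob"])
for n,z in [("hob_pin",.0795),("head_notch",.082),("head_rib",.114)]:
    for r in imaging.pinpoint(p,n)[:2]:
        w=world(p,r["xy"],z);print(n,round(r["p"],2),np.round(r["xy"]),w.round(4),np.degrees(np.arctan2(*(w[:2]-C)[::-1])))
P=cloud(p);im=p["image"].astype(int);v=P[...,:2]-m["cap"][0];d=np.linalg.norm(v,axis=-1);an=np.degrees(np.arctan2(v[...,1],v[...,0]))
# angles of ring top that are missing near r=50mm: the notch
ring=(abs(d-.050)<.003)&(abs(P[...,2]-m["capz"]+.005)<.004)
h=np.histogram(an[ring],np.arange(-180,-130,2))[0];print("ring hist",h)
# white block
b=(d>.058)&(d<.078)&(abs(an+158)<15)&(P[...,2]>.066);print("block",b.sum(),np.median(P[b],0) if b.any() else 0,np.median(an[b]) if b.any() else 0)
E
python3 chk.py w4
```

```text
8.575 [0.55060878 0.02197144 0.12778127] [-0.75449483 -1.57954221  0.94251709] 0.030488623381908782
23.44422654118324
(array([ 5.27248483e-01, -1.40305477e-04]), np.float64(0.04184470271614448)) 0.107439481125921 [np.float64(22.479723517418897), np.float64(22.116929349282007)] ((0.5167050361633301, -0.0059051066637039185), (0.19506509602069855, 0.22706247866153717), 21.735857009887695)
hob_pin 0.94 [263.  97.] [ 0.476  -0.0211  0.0795] -158.70945275885265
head_rib 0.6 [257. 272.] [0.5565 0.0112 0.114 ] 22.75722945317136
ring hist [47 47 47 45 47 48 20  0  0  0  0  0  0  0  0  0 49 48 46 46 48 44 47 47]
block 827 [ 0.46579639 -0.02611179  0.07020923] -157.05859015771355
```

View pics/w4.png

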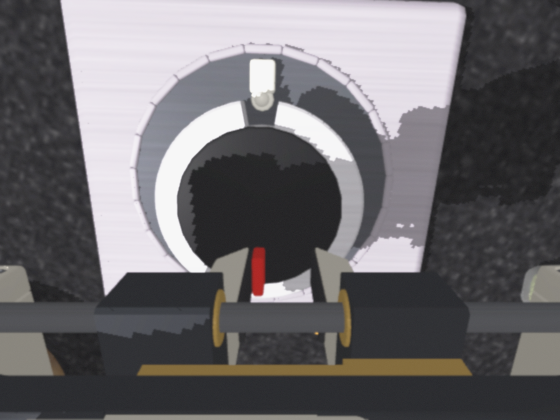

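The notch (centre at -157.6°) stands over the pin (-158.4°), which shows in it at (262,100). That is within about 0.02 rad. Now I'll back off the rib, rise, close the fingers and move over the cap's centre.

Request:
step_arm(
  rows=[
    [[0,-0.2,0],[0,0,0],0.67],
    [[0,-0.45,0],[0,0,0],0.67],
    [[0,-0.45,0],[0,0,0],0.67],
    [[0,-0.45,-0.6],[0,0,0],0.67],
    [[0,-0.45,-1.2],[0,0,0],0.67],
    [[0.4,-0.45,-1.2],[0,0,0],1],
    [[0.8,-0.45,-1.2],[0,0,0],1],
    [[1.22,-0.45,-1.2],[0,0,0],1],
    [[1.22,-0.45,-1.2],[0,0,0],1],
    [[1.22,-0.45,-1.2],[0,0,0],1],
  ],
)

```text
t: 10.02
eef_pos: [0.5271, -0.0003, 0.1577]
eef_rot: [[-0.916, -0.4, 0.0], [-0.4, 0.916, 0.0], [-0.0, -0.0, -1.0]]
wrist_force: [-0.1, -0.9, -0.8]
width: 0.0005
gripper_force: 0.0
```

```bash
python3 chk.py w5
```

```text
10.025 [ 5.27140587e-01 -3.20206330e-04  1.57739439e-01] [-0.11269677 -0.88195411 -0.76258685] 0.00048084390758867777
23.58860627447666
(array([ 0.52677271, -0.00071928]), np.float64(0.0416641483468698)) 0.10732669206117615 [np.float64(-161.11154268336554), np.float64(-161.29902503182552)] ((0.5116614103317261, -0.008037060499191284), (0.19311000406742096, 0.22740314900875092), 22.14373016357422)
hob_pin 0.98 [283. 147.] [ 0.4765 -0.0208  0.0795] -158.7667737744835
head_notch 0.72 [280. 152.] [ 0.4803 -0.0215  0.082 ] -156.52066056338893
ring hist [28 31 28 32 28 28 14  0  0  0  0  0  0  0  0  0 29 32 30 30 31 29 30 33]
block 534 [ 0.46555147 -0.02627804  0.07017339] -157.27669756494947
```

Request:
step_arm(
  rows=[
    [[0,0,0.5],[0,0,0],1],
    [[0,0,0.95],[0,0,0],1],
    [[0,0,1.2],[0,0,0],1],
    [[0,0,1.28],[0,0,0],1],
    [[0,0,1.33],[0,0,0],1],
    [[0,0,1.37],[0,0,0],1],
    [[0,0,1.41],[0,0,0],1],
    [[0,0,1.45],[0,0,0],1],
    [[0,0,1.49],[0,0,0],1],
  ],
)

```text
t: 11.35
eef_pos: [0.5272, -0.0002, 0.1206]
eef_rot: [[-0.916, -0.4, 0.001], [-0.4, 0.916, 0.0], [-0.001, -0.0, -1.0]]
wrist_force: [-1.2, 0.1, 3.8]
width: 0.0005
gripper_force: 2.3
```

Request:
step_arm(
  rows=[
    [[0,0,0.04],[0,0,0],1],
    [[0,0,0.08],[0,0,0],1],
    [[0,0,0.12],[0,0,0],1],
    [[0,0,0.16],[0,0,0],1],
    [[0,0,0.19],[0,0,0],1],
    [[0,0,0.22],[0,0,0],1],
  ],
)

```text
t: 12.1
eef_pos: [0.5271, -0.0003, 0.115]
eef_rot: [[-0.916, -0.4, 0.0], [-0.4, 0.916, 0.0], [-0.0, -0.0, -1.0]]
wrist_force: [0.6, 0.4, 4.4]
width: 0.0001
gripper_force: 2.2
```

```bash
python3 chk.py w6
```

```text
12.1 [ 5.27127206e-01 -2.62475454e-04  1.14965373e-01] [0.57769948 0.43402537 4.415106  ] 8.300872963698313e-05
23.598374173712727
(array([ 0.52649093, -0.00102594]), np.float64(0.04181653345441066)) 0.09803700321593549 [np.float64(23.44797445180187), np.float64(22.263899694615557)] ((0.5245167016983032, -0.0029897689819335938), (0.2206362783908844, 0.22691389918327332), 21.474449157714844)
hob_pin 0.59 [282. 157.] [ 0.4762 -0.0221  0.0795] -157.67889066441407
head_notch 0.61 [281. 157.] [ 0.476  -0.0227  0.082 ] -157.13334140600074
ring hist [41 41 44 43 42 43 10  0  0  0  0  0  0  0  0  0 44 43 45 40 45 43 44 41]
block 779 [ 0.46516808 -0.02642353  0.07023932] -157.42029896836956
```

View pics/w6.png

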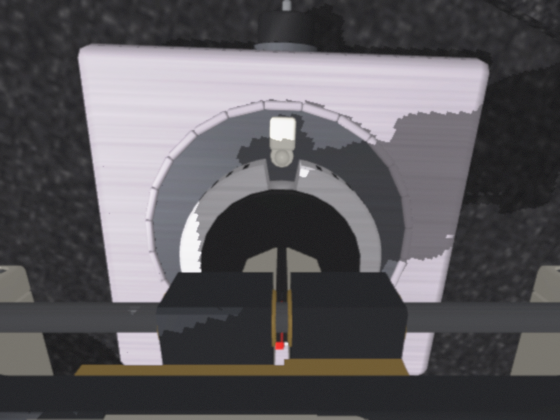

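The pin at (282,157) is now inside the notch. The head has gone 9 mm down, with about 1 mm left, so I'll press until the force rises.

Request:
step_arm(
  rows=[
    [[0,0,0.03],[0,0,0],1],
    [[0,0,0.05],[0,0,0],1],
    [[0,0,0.07],[0,0,0],1],
    [[0,0,0.07],[0,0,0],1],
  ],
)

```text
t: 12.8
eef_pos: [0.5273, -0.0003, 0.1139]
eef_rot: [[-0.916, -0.4, 0.001], [-0.4, 0.916, -0.0], [-0.001, -0.001, -1.0]]
wrist_force: [-2.5, -0.3, 11.7]
width: 0.0004
gripper_force: 5.9
```

Force rose to 11.7 N at TCP 0.1139 m, which puts the tip at 97 mm: the head is home. Now I'll withdraw straight up, then back away.

Request:
step_arm(
  rows=[
    [[0,0,-0.2],[0,0,0],1],
    [[0,0,-1],[0,0,0],1],
    [[0,0,-2],[0,0,0],1],
    [[0,0,-3],[0,0,0],1],
    [[0,0,-4],[0,0,0],1],
    [[-1,0,-5],[0,0,0],1],
    [[-2,0,-5],[0,0,0],1],
    [[-2,0,-5],[0,0,0],1],
  ],
)

```text
t: 13.8
eef_pos: [0.5734, 0.0204, 0.2379]
eef_rot: [[-0.916, -0.401, -0.0], [-0.401, 0.916, 0.001], [0.0, 0.001, -1.0]]
wrist_force: [-0.9, 0.2, 0.1]
width: 0.0007
gripper_force: 0.0
```

```bash
python3 chk.py w7
python3 - <<'E'
from h import *
p=imaging.camera("wrist");P=cloud(p);d=np.linalg.norm(P[...,:2]-[.527,-.0006],axis=-1)
for r0,r1 in [(.0,.040),(.046,.053)]:
    Q=P[(d>r0)&(d<r1)&(P[...,2]>.085)&(P[...,2]<.1)]
    A=np.linalg.lstsq(np.c_[Q[:,:2]-[.527,-.0006],np.ones(len(Q))],Q[:,2],rcond=None)[0];print("plane",A,len(Q))
E
```

```text
13.8 [0.57344493 0.02040913 0.23787699] [-0.93225209  0.19718325  0.05784164] 0.0006758716697888671
23.641286308160915
(array([ 5.27154021e-01, -3.08960754e-04]), np.float64(0.041447452514514475)) 0.09723775010818159 [np.float64(21.61362359332018), np.float64(22.865922854572293)] ((0.5254932641983032, -0.0024939775466918945), (0.2214181274175644, 0.2287319004535675), 21.59193229675293)
hob_pin 0.75 [283.  70.] [ 0.4747 -0.0207  0.0795] -159.51250250668218
head_notch 0.9 [282.  77.] [ 0.4797 -0.0195  0.082 ] -158.79939603670135
head_rib 0.94 [279. 178.] [0.5532 0.0094 0.114 ] 22.15415196785185
ring hist [16 17 16 18 18 16  8  0  0  0  0  0  0  0  0  0 13 17 18 17 16 18 16 17]
block 346 [ 0.46590137 -0.02614214  0.07024887] -157.40271018635178
plane [0.00105847 0.00029152 0.09727086] 7111
plane [0.0005584  0.00061096 0.09226048] 2863
```

View pics/w7.png

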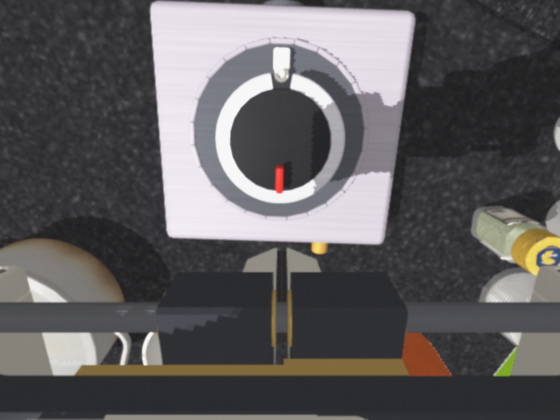

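The notch at (282,77) surrounds the pin. The cap top is at 97.2 mm with about 0.001 rad of tilt, so the head is home and level, and the hand is clear.

```bash
python3 -c "
from h import *
print(workorder.job_done())"
```

```text
the job is handed in; nothing more can be done
None
```

I turned the burner head about 146° by its rib until the notch stood over the pin, pressed it fully home and level (cap top measured at 97.2 mm), withdrew the hand, and handed the job in.

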